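# Hold the bottle corral's gate ajar past its sagging bolt

## Task

The gate of the little bottle corral is bolted, but the bolt's barrel sags on its last screw and the bolt's turned-down toe has dropped behind the bent-up lip of the keeper. Take the bolt by its upright knob, lift it so that the toe clears the lip while you pull it back out of the keeper, then swing the gate outwards until its free edge stands about 10 cm from its closed place. The gate closes by itself, so finish still holding it there, with the bolt drawn back; leave the bottles and the other things alone.

Things in the scene. Friction and masses are not known exactly. Their poses are not given: they have to be found in the camera images.
- corral: Low bottle corral screwed to the bench: grey tray 150 x 300 mm, aluminium posts, wire sides, 166 mm high. Origin on the bench, in the mid plane of the closed gate, at mid width. +x points from the gate into the corral (the gate side faces the robot), +y to the left seen from the robot, z up. It stands turned by up to about 0.3 rad.
- knob_mid (a point): Middle of the bolt's upright round steel knob: 16 mm diameter, plain grip reaching 17 mm below and 20 mm above this point; rigid with the bolt. It stands 22 mm in front of the gate's mid plane, about 170 mm above the bench, leaning 0.07 rad to the right at the start. The gate's top is 149 mm high; the only thing beside the knob is the keeper's cheek (168 mm high, 40 mm to the right).
- bolt (a joint): Bolt's slide in its barrel, m: about 0 fully shot (nose in the keeper), 0.05 fully drawn. It is drawn along the gate towards the hinges (the corral's +y while the gate is closed). From about 0.034 the nose is out of the keeper. Friction about 1 N, no spring: it stays where left.
- barrel (a joint): Lift of the sagging barrel with its bolt, rad: 0 hanging (nose low), at most 0.16. It turns about the last screw at its rear end, 135 mm from the knob on the hinge side (less as the bolt is drawn), 142 mm above the bench. The toe clears the lip above about 0.07, some 9 mm of lift at the knob; 12 to 16 mm is good. It weighs about 0.2 kg with the bolt and falls back if let go.
- toe_end (a point): Lower end of the bolt's turned-down toe, a square foot 10 mm wide at the bolt's nose, which reaches 14 mm below the rod (rod diameter 10 mm) and hangs behind the lip at the start.
- keeper_lip (a point): Middle of the upper edge of the bent-up lip, 4 mm thick, on the gate side of the dark steel keeper on the right-hand post. At the start the toe hangs a few mm to the right of the lip, its end about 13 mm below the lip's edge. The keeper's front cheek, an open frame, keeps the gate shut until the nose is drawn out past it to the left; lifting alone does not free it.
- gate (a joint): Opening angle of the gate, rad: 0 closed, at most 1.2. It swings outwards, towards the robot, about an upright axis at its left end (clockwise seen from above). A hinge spring closes it: about 0.23 N m at 0, 0.34 N m at 0.45 rad, where the free edge stands about 0.10 m from its closed place.
- gate_hinge (a point): Point on the gate's upright hinge axis, 150 mm above the bench, 112 mm to the left of the corral's middle.
- gate_edge (a point): Top of the gate's free edge (right end), 215 mm from the hinge axis.
- wide_bottle: White bottle, blue cap, 62 mm diameter, 125 mm high, standing loose in the corral. Origin at the centre of its underside. Leave alone.
- slim_bottle: White bottle, red cap, 54 mm diameter, 130 mm high, standing loose in the corral. Origin at the centre of its underside. Leave alone.
- strip_box: Small flat carton 38 x 82 x 20 mm on the bench to the right of the corral. Origin at the centre of its underside. Leave alone.
- roll: Roll of tape lying flat, 66 mm diameter, 18 mm high, on the bench to the right of the corral. Origin at the centre of its underside. Leave alone.

How it is judged:
By the outcome, as a careful person would: the job done as asked, in the order asked, and still so for the second after the job is handed in, while the arm keeps its last pose, push and grip.
It also fails if it takes over 32 s, if anything falls off the work surface, if the arm or the gripper's body presses on something with over 40 N, if the wrist force passes 120 N, or if a joint passes its speed limit or range.

## Robot

A 7-joint arm with a two-finger parallel gripper is mounted at the origin on a cart in front of the work surface, level with it; the furniture and walls round the work are solid. World frame = base frame: x ahead of the robot, y to its left, z up, the work surface at z = 0. Lengths are in m, angles in degrees, forces in N, time in s.
With the tool pointing down it reaches from about 0.4 to 0.9 m from the base axis. Payload 5.5 kg.
Tool frame: the origin (TCP) lies midway between the tips of the shut fingers; the grasp point (between the pads) lies 19 mm behind it; y points along the fingers, x is the direction in which the jaws open and shut, and the axes are right-handed (so a half turn about y gives the same grasp; the last joint's range is limited). The gripper opens to 85 mm and grips with 20 to 120 N. Pads are 22 mm wide; open, the fingers measure 114 mm over their backs; the gripper's body (76 mm by 85 mm) begins 54 mm behind the grasp point. The pads swing forward as they close: fully open they stand 13 mm farther back than shut.
Start: joints at [-51.096, 28.699, -24.465, 88.831, 12.651, 65.22, -12.049], TCP at [0.263, 0.595, 0.231] pointing down, gripper open.
Joint ranges: [-164.97, 164.97], [-17.58, 116.51], [-87.97, 89.64], [11.32, 138.91], [-80.73, 260.73], [10.89, 115.49], [-147.41, 147.41]. Speed limits (degrees/s): [147.25, 147.25, 180, 180, 180, 180, 180].

## Interface

Orientations are given as [roll, pitch, yaw] about the fixed x, y, z axes, in that order (R = Rz(yaw) Ry(pitch) Rx(roll)).
In Python, from bench import r, eyes, sign_off gives the robot as it stands. The module is installed in compiled form; this text tells all that it offers.
- The arm moves only by the tool play_rows, never from a script. Its argument "targets" is a list of rows, each a list of 7 numbers: the closure in counts, from 0 (fully open) to 255 (shut), then the shift along the tool's x, y, z in cm, then the turn, a rotation vector about the tool's x, y, z in degrees. A call has 1 to 20 rows; each row shifts and turns the commanded pose from where the row before left it, along the tool's axes as they then stand; what a row does not reach is not made up. A row lasts 1/8 s, in which the tool goes at most 62.5 mm and 10.7 degrees, less where a joint would pass 70% of its speed; a pose out of reach is approached as far as the arm can. A call is refused whole if a number of a shift passes 6.25 or a number of a turn 10.7, either way. A call with a gripper value outside its range is refused whole. The fingers move at their own pace and stop on an object; "force" is the grip in N (left out, the last holds). Time passes only in rows, so rows that do not move let the fingers close. It gives the time, the measured TCP pose, the force and the opening at its end, in the units of the state.
- r.get_state(): the state, without advancing time (a new reading comes with each control period).
- eyes.get_image(name): name is "side" or "top"; returns a dict with "color" (400x640x3 uint8, red, green, blue), "mtx" (3x3 intrinsics, pixels), "k1" (the pictures are not rectified: a ray, as slopes to the right and down, at radius r is drawn at 1 + k1 r^2 times it, then the intrinsics apply), "camera_from_world" (4x4, takes a point from world to camera coordinates). Camera axes: x right, y down, z forward; pixel columns grow to the right and rows downward; lengths in m; the calibration is good to about 2 mm. A picture is of the moment at which its call begins. There is no depth.
- sign_off(): hands the job in, once; it reports no verdict.
The state is a dict: "time_s": time; "joints": joint angles; "joint_vel": joint speeds; "joint_torque": joint torques, N m; "eef_pos": TCP position; "eef_rot": TCP orientation; "ft_force": force on the tool from outside, world axes, zero at the start; "moment": the same for the moment, N m; "opening": finger opening in m.
Only numpy, scipy, OpenCV 4.12 (cv2) and the standard library are available. Lean on these libraries where they do the work, as an engineer would, in place of code of your own. Each camera call takes 0.05 s, during which the arm holds its last target.

## Working session

There is one attempt and no reset: what is moved stays moved. The work goes in short steps, Python scripts to look and compute and a tool call to move; the robot and the scene stay as the last step left them, time stands still between calls to the robot, and variables do not carry over. Pictures are saved under pics/ and viewed, and the job is handed in when it is done.

Besides the shell and the picture viewer there is one more tool, called after "Request:" as name(argument=value, ...), one argument or row to a line, values as JSON. play_rows: Moves the arm, as the interface text tells. Its arguments: {"type":"object","properties":{"targets":{"type":"array"},"force":{"type":"number"}},"required":["targets"]}

```bash
mkdir -p pics; cat > h.py <<'E'
import numpy as np, cv2
from bench import r, eyes
from scipy.spatial.transform import Rotation as R
def snap(n,f):
    d=eyes.get_image(n); cv2.imwrite('pics/'+f,d['color'][:,:,::-1]); np.savez('pics/'+f+'.npz',**{k:d[k] for k in('color','mtx','k1','camera_from_world')}); return d
def ray(d,uv):
    K=np.array(d['mtx']);k=float(d['k1']);p=np.array([(uv[0]-K[0,2])/K[0,0],(uv[1]-K[1,2])/K[1,1]])
    q=p.copy()
    for _ in range(50): q=p/(1+k*(q@q))
    T=np.array(d['camera_from_world']);o=-T[:3,:3].T@T[:3,3];v=T[:3,:3].T@np.array([q[0],q[1],1]);return o,v/np.linalg.norm(v)
def plane(d,uv,z):
    o,v=ray(d,uv);return o+v*(z-o[2])/v[2]
def tri(d1,a,d2,b):
    o,v=ray(d1,a);p,w=ray(d2,b);s=np.linalg.lstsq(np.c_[v,-w],p-o,rcond=None)[0]
    A=o+v*s[0];B=p+w*s[1];return (A+B)/2,np.linalg.norm(A-B)
def proj(d,P):
    T=np.array(d['camera_from_world']);c=T[:3,:3]@np.array(P)+T[:3,3];s=c[:2]/c[2];s=s*(1+float(d['k1'])*(s@s));K=np.array(d['mtx']);return s*[K[0,0],K[1,1]]+K[:2,2]
E
python3 - <<'E'
from h import *
print(r.get_state())
for n in('side','top'):
    d=snap(n,n+'0.png');print(n,d['mtx'],d['k1'],ray(d,(320,200)))
E
```

```text
{'time_s': 0.0, 'joints': array([-51.09643241,  28.75360759, -24.44917149,  88.89271169,
        12.65086683,  65.22047049, -12.04994628]), 'joint_vel': array([ 0.0439633 , -0.0215998 ,  0.00901112,  0.02218189,  0.02998683,
       -0.07373179,  0.00336336]), 'joint_torque': array([-1.35042883e-04, -5.69494236e+01, -5.81580967e+00, -2.80942512e+01,
        1.07367762e-02,  1.17508354e-02, -1.98769470e-05]), 'eef_pos': array([0.26234233, 0.59393139, 0.23024612]), 'eef_rot': array([-89.99842687,   0.11375502,  66.17574712]), 'ft_force': array([-0.27287116,  0.49454225, -0.58843738]), 'moment': array([0.0004016 , 0.01533134, 0.06804239]), 'opening': 0.08562329099368976}
side [[512.39006149   0.         327.55683294]
 [  0.         512.39006149 208.19780463]
 [  0.           0.           1.        ]] -0.11604029745706963 (array([ 0.54421995, -0.95660966,  0.73294076]), array([-0.01661519,  0.88275521, -0.46953933]))
top [[368.7779987    0.         323.93896514]
 [  0.         368.7779987  202.29955356]
 [  0.           0.           1.        ]] 0.0005150505533777782 (array([0.36789246, 0.1533229 , 1.13583913]), array([ 0.18972402,  0.0168632 , -0.98169263]))
```

View pics/side0.png

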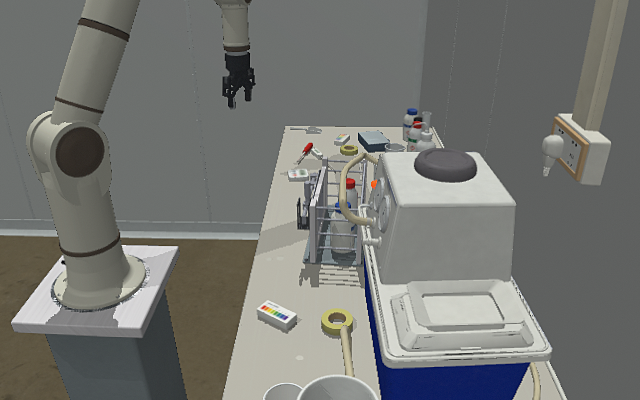

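View pics/top0.png

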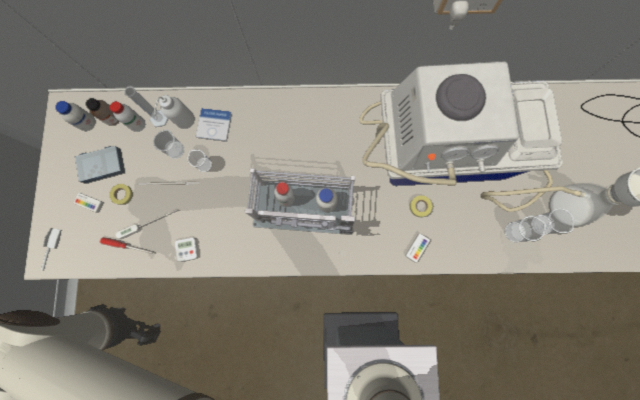

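The corral sits at about (300,205) in the top view and about (335,210) in the side view. I'll zoom in on both.

```bash
python3 - <<'E'
import cv2
a=cv2.imread('pics/top0.png')[145:245,235:370];cv2.imwrite('pics/top0z.png',cv2.resize(a,None,fx=5.9,fy=5.9,interpolation=cv2.INTER_CUBIC))
a=cv2.imread('pics/side0.png')[150:270,285:385];cv2.imwrite('pics/side0z.png',cv2.resize(a,None,fx=5,fy=5,interpolation=cv2.INTER_CUBIC))
E
```

```text
(no output)
```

View pics/top0z.png

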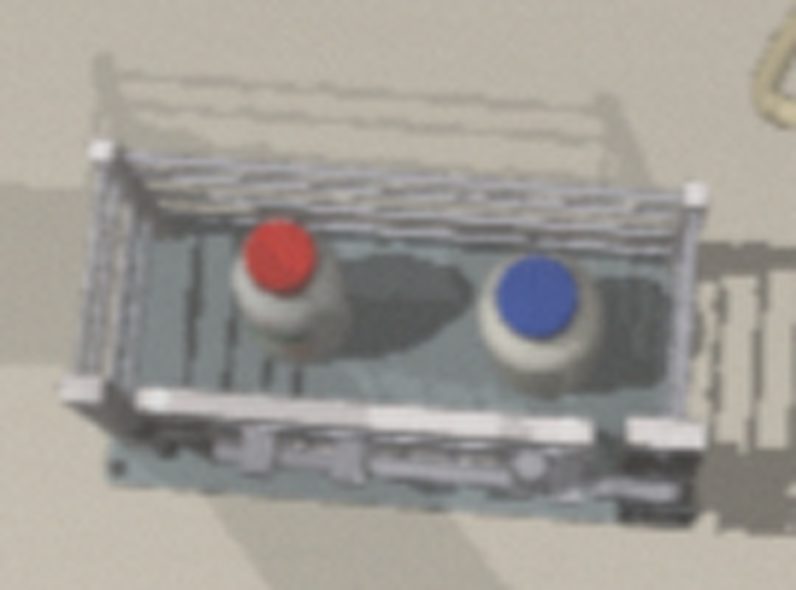

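View pics/side0z.png

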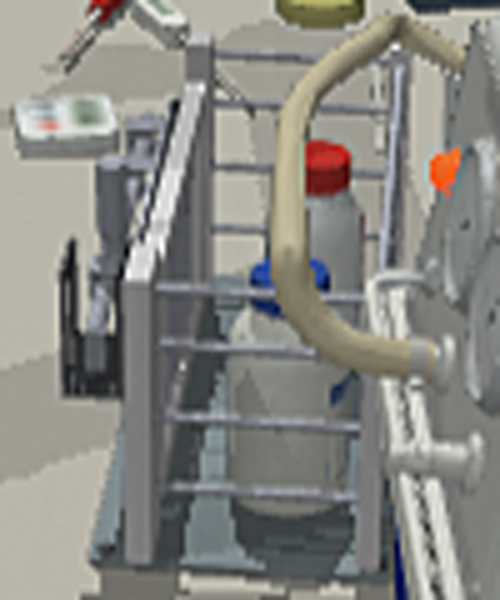

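```bash
python3 - <<'E'
from h import *
t=np.load('pics/top0.png.npz');s=np.load('pics/side0.png.npz')
def zt(x,y): return np.array([235+(x+.5)/5.9-.5,145+(y+.5)/5.9-.5])
def zs(x,y): return np.array([285+(x+.5)/5-.5,150+(y+.5)/5-.5])
for n,p,z in [('pBL',(102,150),.166),('pBR',(695,192),.166),('pFL',(82,388),.166),('pFRr',(703,432),.166),('gateL',(140,400),.149),('gateR',(592,431),.149),('knobtop',(530,463),.19)]:
    P=plane(t,zt(*p),z);print(n,P, proj(s,P), (proj(s,P)-[285,150])*5)
print(tri(t,zt(530,463),s,zs(108,160)))
print(tri(t,zt(530,463),s,zs(108,163)))
E
```

```text
pBL [0.64137856 0.35463981 0.166     ] [363.88111467 158.98133384] [394.40557337  44.9066692 ]
pBR [0.61706062 0.081563   0.166     ] [359.99799117 206.03384098] [374.98995583 280.16920488]
pFL [0.53011492 0.36121772 0.166     ] [323.87893624 157.62428619] [194.39468122  38.12143097]
pFRr [0.50586087 0.08104786 0.166     ] [311.8385479 205.6616718] [134.19273948 278.30835899]
gateL [0.52696447 0.33801362 0.149     ] [322.60549274 166.60218689] [188.0274637   83.01093446]
gateR [0.50949446 0.13053415 0.149     ] [314.07717216 202.02648404] [145.3858608 260.1324202]
knobtop [0.48988061 0.15887342 0.19      ] [306.23808675 181.47706674] [106.19043375 157.38533371]
(array([0.48985271, 0.15886766, 0.18968372]), np.float64(0.00013710143810373267))
(array([0.4899453 , 0.15886447, 0.18809114]), np.float64(0.00036224840514428766))
```

Request:
play_rows(
  targets=[
    [0, -2.54, -0.3, -3.2, 0, 0, 0],
    [0, -2.54, -0.3, -3.2, 0, 0, 0],
    [0, -2.54, -0.3, -3.2, 0, 0, 0],
    [0, -2.54, -0.3, -3.2, 0, 0, 0],
    [0, -2.54, -0.3, -3.2, 0, 0, 0],
    [0, -2.54, -0.3, -3.2, 0, 0, 0],
    [0, -2.54, -0.3, -3.2, 0, 0, 0],
    [0, -2.54, -0.3, -3.2, 0, 0, 0],
    [0, -2.54, -0.3, -3.2, 0, 0, 0],
    [0, -2.54, -0.3, -3.2, 0, 0, 0],
    [0, -2.54, -0.3, -3.2, 0, 0, 0],
    [0, -2.54, -0.3, -3.2, 0, 0, 0],
  ],
)

```text
time_s: 1.6
eef_pos: [0.4909, 0.1594, 0.2671]
eef_rot: [-90.0, 0.0, 66.2]
ft_force: [0.3, 0.8, 0.4]
opening: 0.0856
```

Request:
play_rows(
  targets=[
    [120, 0, 0, 0, 0, 10.2, 0],
    [120, 0, 0, 0, 0, 10.2, 0],
    [120, 0, 0, 0, 0, 10.2, 0],
    [120, 0, 0, 0, 0, 10.2, 0],
    [120, 0, 0, 0, 0, 10.2, 0],
    [120, 0, 0, 0, 0, 10.2, 0],
    [120, 0, 0, 0, 0, 10.0, 0],
    [120, 0, 0, 0, 0, 0, 0],
  ],
  force=40,
)

```text
time_s: 2.6
eef_pos: [0.4904, 0.1606, 0.2669]
eef_rot: [-90.0, 0.0, -4.9]
ft_force: [-0.2, -0.1, -0.7]
opening: 0.0453
```

```bash
python3 - <<'E'
from h import *
print(r.get_state())
for n in('side','top'): snap(n,n+'1.png')
a=cv2.imread('pics/top1.png')[145:245,235:370];a=cv2.resize(a,None,fx=3,fy=3,interpolation=cv2.INTER_CUBIC)
b=cv2.imread('pics/side1.png')[90:270,245:385];b=cv2.resize(b,None,fx=2.7,fy=3,interpolation=cv2.INTER_CUBIC)
o=np.zeros((540,800,3),np.uint8);o[:300,:405]=a;o[:540,410:410+b.shape[1]]=b;cv2.imwrite('pics/z1.png',o)
E
```

```text
{'time_s': 2.6, 'joints': array([-16.42326951,  11.28220719,  -5.36506431, 106.10222145,
         1.18227855,  62.71453657, -27.15370912]), 'joint_vel': array([ 0.36799737,  0.02927296, -0.56558419, -0.09516597,  0.02748564,
        0.02112723,  4.5311899 ]), 'joint_torque': array([-5.16470661e-02, -4.07761467e+01, -1.78303281e-01, -2.82173538e+01,
       -2.84344671e-03,  3.05062378e-03, -9.74212848e-01]), 'eef_pos': array([0.49036315, 0.16063986, 0.26694235]), 'eef_rot': array([-9.00228137e+01,  3.98206824e-02, -4.92558786e+00]), 'ft_force': array([-0.24108414, -0.11714802, -0.68029173]), 'moment': array([-0.00530361, -0.02601716,  0.05139789]), 'opening': 0.045297985459705425}
```

View pics/z1.png

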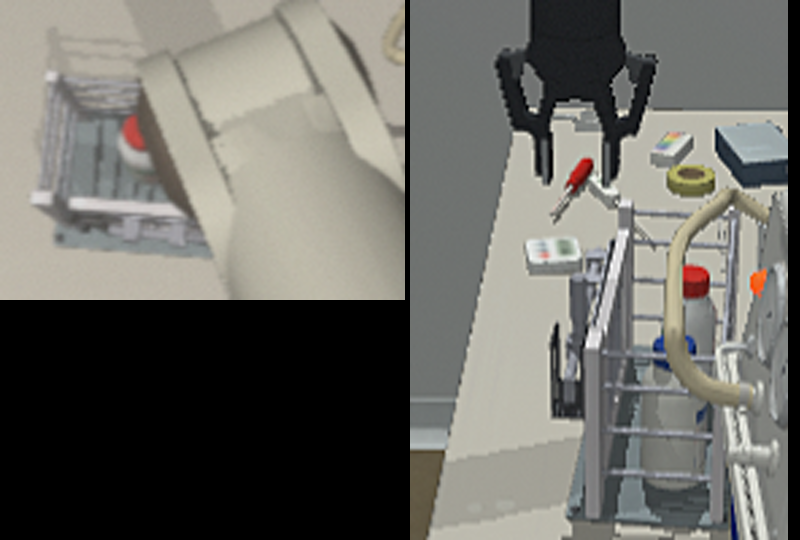

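The open jaws straddle the knob axis: the side view has the knob at x≈578 and the fingers at 545 and 610. Next I descend and grip.

Request:
play_rows(
  targets=[
    [120, 0, 2.5, 0, 0, 0, 0],
    [120, 0, 2.5, 0, 0, 0, 0],
    [120, 0, 2.5, 0, 0, 0, 0],
    [120, 0, 2.0, 0, 0, 0, 0],
    [120, 0, 1.5, 0, 0, 0, 0],
    [120, 0, 0, 0, 0, 0, 0],
    [160, 0, 0, 0, 0, 0, 0],
    [190, 0, 0, 0, 0, 0, 0],
    [220, 0, 0, 0, 0, 0, 0],
    [255, 0, 0, 0, 0, 0, 0],
    [255, 0, 0, 0, 0, 0, 0],
    [255, 0, 0, 0, 0, 0, 0],
  ],
  force=50,
)

```text
time_s: 4.2
eef_pos: [0.4909, 0.1609, 0.158]
eef_rot: [-90.0, -0.0, -5.0]
ft_force: [-2.4, -0.7, 5.5]
opening: 0.0146
```

```bash
cat > look.py <<'E'
import sys
from h import *
i=sys.argv[1];s=r.get_state();print(s['time_s'],s['eef_pos'],s['ft_force'],s['moment'],s['opening'],s['joints'])
for n in('side','top'): snap(n,n+i+'.png')
a=cv2.imread('pics/top%s.png'%i)[145:275,225:370];a=cv2.resize(a,None,fx=2.7,fy=2.7,interpolation=cv2.INTER_CUBIC)
b=cv2.imread('pics/side%s.png'%i)[120:270,265:385];b=cv2.resize(b,None,fx=3.3,fy=3.9,interpolation=cv2.INTER_CUBIC)
o=np.zeros((600,800,3),np.uint8);o[:a.shape[0],:a.shape[1]]=a;o[:b.shape[0],400:400+b.shape[1]]=b;cv2.imwrite('pics/z%s.png'%i,o)
E
python3 look.py 2
```

```text
4.2 [0.49088962 0.16087033 0.15802759] [-2.35633395 -0.73104997  5.50373254] [-0.06992222  0.50612707 -0.01553373] 0.014611140656489587 [-16.69934316  18.62907972  -5.24574285 112.36347917   2.21419629
  49.06005851 -28.13456788]
```

View pics/z2.png

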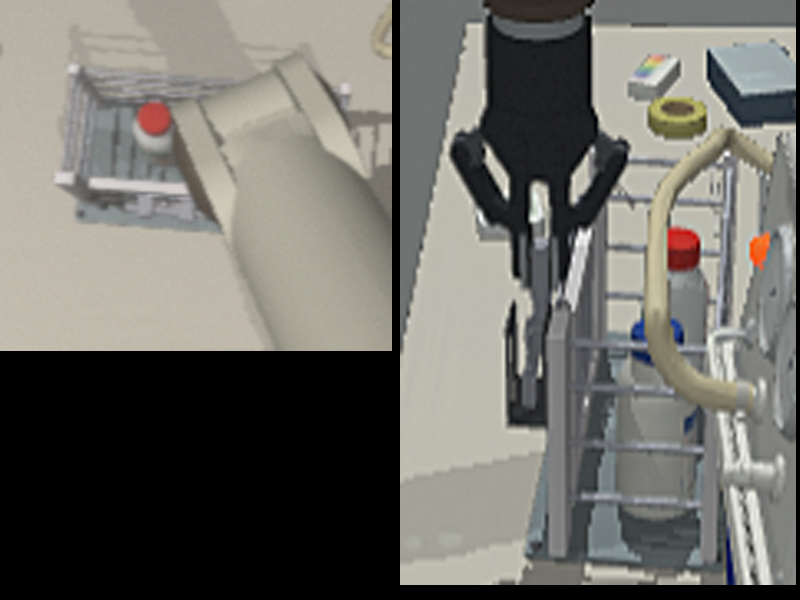

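Request:
play_rows(
  targets=[
    [255, 0, -0.27, 0.03, -1.15, 0, 0],
    [255, 0, -0.27, 0.03, -1.15, 0, 0],
    [255, 0, -0.27, 0.03, -1.15, 0, 0],
    [255, 0, -0.27, 0.03, -1.15, 0, 0],
    [255, 0, -0.27, 0.03, -1.15, 0, 0],
    [255, 0, 0, 0, 0, 0, 0],
    [255, 0, 0, 0, 0, 0, 0],
  ],
)

```text
time_s: 5.18
eef_pos: [0.4908, 0.1631, 0.1706]
eef_rot: [-95.7, 0.0, -5.0]
ft_force: [0.3, 0.6, -0.3]
opening: 0.0143
```

```bash
python3 look.py 3
```

```text
5.175 [0.49083167 0.16307447 0.17063077] [ 0.28401329  0.64743156 -0.31993978] [ 0.41406303  0.17198921 -0.04455449] 0.014305169765640087 [-21.43195216  19.24704652  -4.05474639 109.72744627   7.74255075
  54.21905416 -34.99865303]
```

View pics/z3.png

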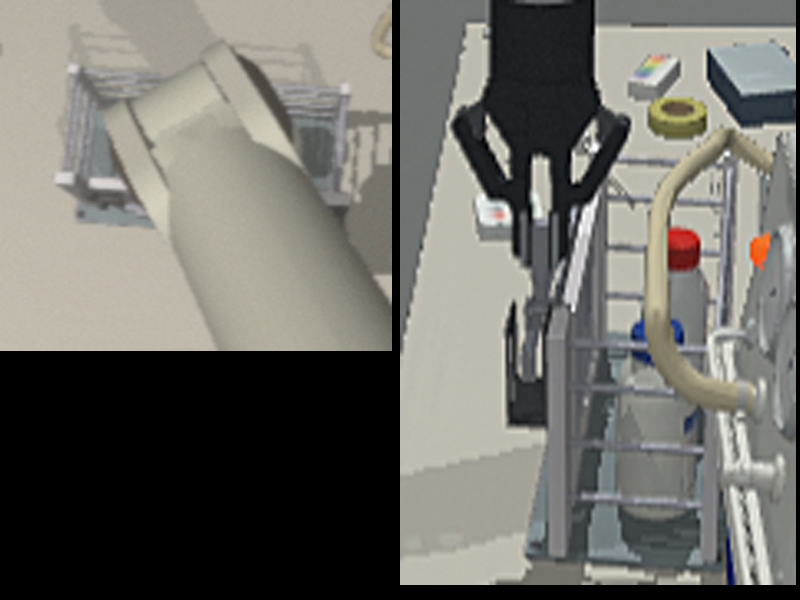

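The toe end went from about (530,405) to (530,382) in the zoom, some 17 mm up, and the pads moved with the knob. Now I draw the bolt along its raised line.

Request:
play_rows(
  targets=[
    [255, 0, -0.04, 0.5, 0, 0, 0],
    [255, 0, -0.04, 0.5, 0, 0, 0],
    [255, 0, -0.04, 0.5, 0, 0, 0],
    [255, 0, -0.04, 0.5, 0, 0, 0],
    [255, 0, -0.04, 0.5, 0, 0, 0],
    [255, 0, -0.04, 0.5, 0, 0, 0],
    [255, 0, -0.04, 0.5, 0, 0, 0],
    [255, 0, -0.04, 0.5, 0, 0, 0],
    [255, 0, -0.04, 0.5, 0, 0, 0],
    [255, 0, 0, 0, 0, 0, 0],
  ],
)

```text
time_s: 6.52
eef_pos: [0.4949, 0.2086, 0.1698]
eef_rot: [-95.7, -0.0, -5.0]
ft_force: [-1.4, 1.1, 0.3]
opening: 0.0143
```

```bash
python3 look.py 4
```

```text
6.525 [0.49488105 0.20858396 0.16976832] [-1.35709132  1.09192223  0.31436579] [ 0.37586875  0.16318389 -0.02450681] 0.014275850504465922 [-24.82441007  21.40879945  -5.00618062 106.69160696   7.93321508
  55.46975202 -39.21719169]
```

View pics/z4.png

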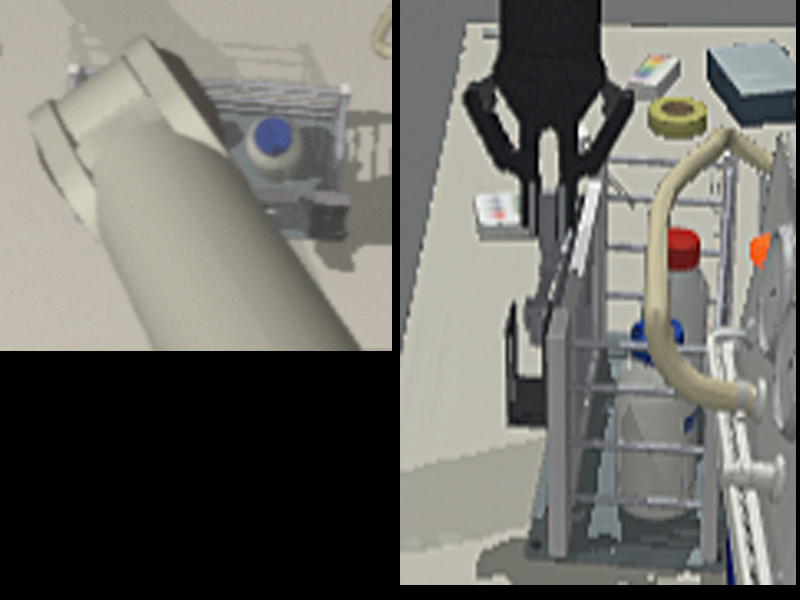

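The bolt is drawn about 45 mm: the toe, now near (535,335), has left the keeper, and forces are low. Starting the gate swing.

Request:
play_rows(
  targets=[
    [255, -0.53, -0.01, 0.09, 0, 2.19, 0.22],
    [255, -0.53, -0.01, 0.09, 0, 2.19, 0.22],
    [255, -0.53, -0.01, 0.09, 0, 2.19, 0.22],
    [255, 0, 0, 0, 0, 0, 0],
  ],
)

```text
time_s: 7.12
eef_pos: [0.48, 0.2124, 0.17]
eef_rot: [-95.7, -0.1, -11.6]
ft_force: [1.2, 0.0, -0.1]
opening: 0.0142
```

```bash
python3 look.py 5
```

```text
7.125 [0.47997875 0.21237214 0.17004954] [ 1.23275114  0.0418248  -0.0963593 ] [ 0.23274919 -0.37246795  0.04575188] 0.014199602069732229 [-26.37357097  20.56564961  -4.13997071 107.8834963    6.97985045
  55.57769721 -46.04759601]
```

View pics/z5.png

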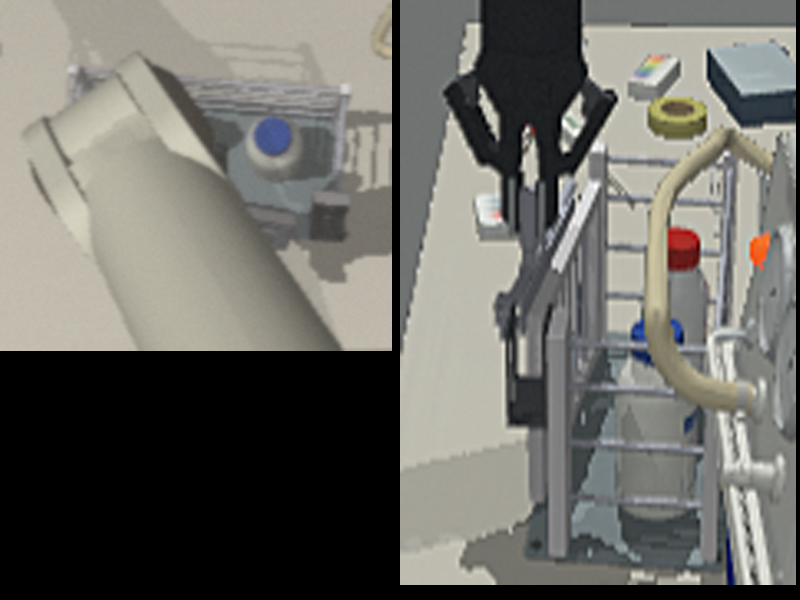

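The gate's free end has come out in front of the post and the toe has passed the cheek near (500,310). I'll carry on.

Request:
play_rows(
  targets=[
    [255, -0.53, -0.01, 0.09, 0, 2.19, 0.22],
    [255, -0.53, -0.01, 0.09, 0, 2.19, 0.22],
    [255, -0.53, -0.01, 0.09, 0, 2.19, 0.22],
    [255, -0.53, -0.01, 0.09, 0, 2.19, 0.22],
    [255, -0.53, -0.01, 0.09, 0, 2.19, 0.22],
    [255, -0.53, -0.01, 0.09, 0, 2.19, 0.22],
    [255, -0.53, -0.01, 0.09, 0, 2.19, 0.22],
    [255, -0.53, -0.01, 0.09, 0, 2.19, 0.22],
    [255, -0.53, -0.01, 0.09, 0, 2.19, 0.22],
    [255, 0, 0, 0, 0, 0, 0],
    [255, 0, 0, 0, 0, 0, 0],
  ],
)

```text
time_s: 8.6
eef_pos: [0.4384, 0.2362, 0.17]
eef_rot: [-95.7, -0.0, -31.4]
ft_force: [2.0, -0.8, -0.8]
opening: 0.0142
```

```bash
python3 look.py 6; python3 - <<'E'
import cv2
a=cv2.imread('pics/top6.png')[140:290,210:380];cv2.imwrite('pics/top6z.png',cv2.resize(a,None,fx=4,fy=4,interpolation=cv2.INTER_CUBIC))
E
```

```text
8.6 [0.43836473 0.23620461 0.16999331] [ 2.02027769 -0.81553393 -0.8032713 ] [ 0.06124256 -0.46712645  0.22693602] 0.014231772153704806 [-31.44030658  18.92970871  -2.11598283 110.26560539   3.8016152
  56.05176967 -67.14289339]
```

View pics/z6.png

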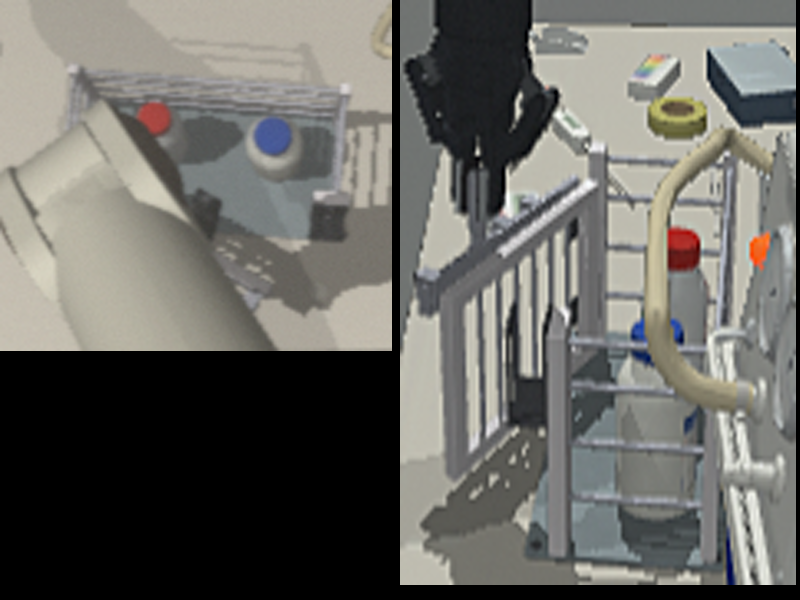

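View pics/top6z.png

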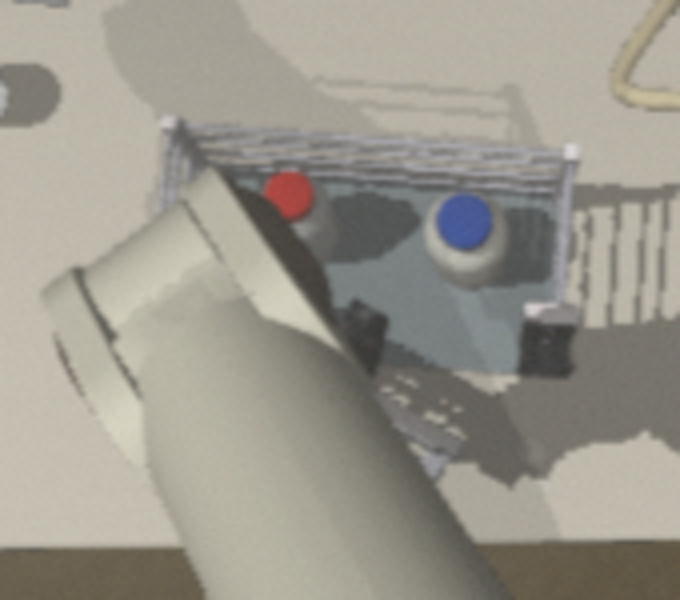

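```bash
python3 - <<'E'
from h import *
s=np.load('pics/side6.png.npz')
H=np.array([.5282,.3447])
for x,y in[(442,293),(455,292),(468,285)]:
    P=plane(s,(265+(x-400)/3.3,120+y/3.9),.149);print(P,np.linalg.norm(P[:2]-[.5095,.1305]),np.linalg.norm(P[:2]-H))
E
```

```text
[0.41866697 0.16468889 0.149     ] 0.09705420678305976 0.2107165924816603
[0.42828449 0.16625831 0.149     ] 0.08873903497805485 0.2045105048433867
[0.4372677  0.17613739 0.149     ] 0.08544166001826708 0.19152555313393366
```

The side view puts the free edge about 9–9.7 cm out, and the tool pose gives 0.45 rad (9.6 cm). I'll add about 1.1° and settle.

Request:
play_rows(
  targets=[
    [255, -0.27, 0, 0.04, 0, 1.1, 0.11],
    [255, 0, 0, 0, 0, 0, 0],
    [255, 0, 0, 0, 0, 0, 0],
    [255, 0, 0, 0, 0, 0, 0],
    [255, 0, 0, 0, 0, 0, 0],
  ],
)

```text
time_s: 9.32
eef_pos: [0.4357, 0.2383, 0.1699]
eef_rot: [-95.7, -0.0, -32.5]
ft_force: [1.5, -1.0, -0.5]
opening: 0.0144
```

```bash
python3 look.py 7
```

```text
9.325 [0.43570512 0.23826672 0.16988343] [ 1.50882607 -0.997795   -0.5142787 ] [ 0.03510468 -0.61628589  0.09604571] 0.014409126485865243 [-31.76559893  18.86800047  -2.03724812 110.37343455   3.58852805
  56.08334779 -68.40385971]
```

View pics/z7.png

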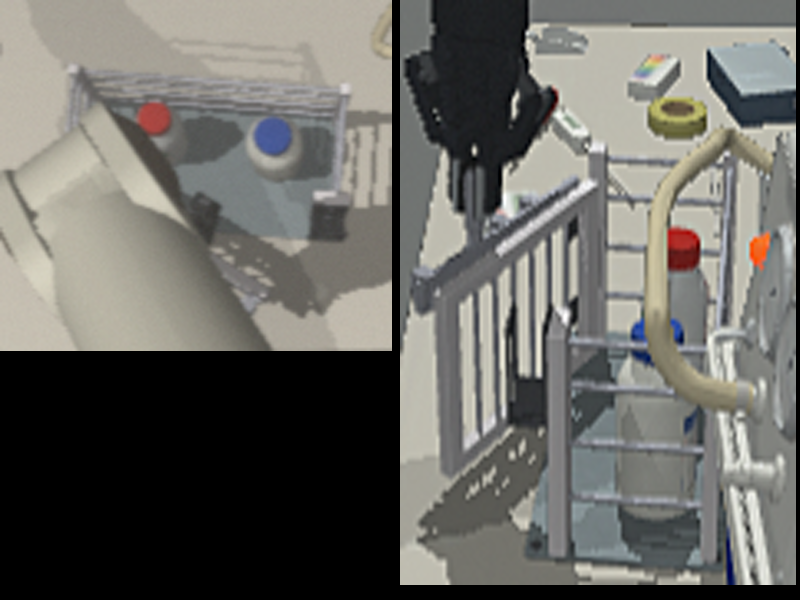

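The gate stands open with its free edge at about (445,290), the knob is in the jaws, the bolt is drawn, and the bottles haven't moved. Handing in.

```bash
python3 -c "
from bench import sign_off
print(sign_off())"
```

```text
the job is handed in; nothing more can be done
None
```

The gate is unbolted and open, and the arm was still gripping the knob when I handed the job in at about 9.4 s. I lifted the bolt about 13 mm at the knob (some 17 mm at the toe) and drew it back about 45 mm. I then swung the gate outwards about its hinge.

**Gate opening:** the tool pose gives about 0.47 rad, which puts the free edge about 10 cm from its closed place. One check disagreed slightly. Before a last nudge of 1.1° (about 4 mm at the edge), rays cast from the side view put the edge at 8.9–9.7 cm, while the tool pose said 9.6 cm. I didn't repeat the ray check after the nudge.

**Last checks:** the grip was steady at a 14 mm opening on the 16 mm knob. Forces on the tool read under 3 N after the lift, in each end-of-move reading. The last pictures show both bottles where they stood. I didn't check the strip box and tape roll in the last pictures, but the arm stayed well clear of them.

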